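Clear the bench jig, register the bar and close the keeper

TASK

Two scrap offcuts, one pale and one dark, have been left on the bed of the drilling jig: clear both into the green scrap bin first. Then bring the brown wooden bar onto the bed and push it flat and flush against both blue stops, the long fence and the end stop, and after that swing the keeper arm by its red knob over the bar as far as it will go. Leave the bar tight against both stops, and leave the bottle, jar, mug, tape and tools where they are.

Things in the scene. Friction and masses are not known exactly. Their poses are not given: they have to be found in the camera images.
- jig: drilling jig fixed to the bench: grey laminate bed 230 (x) x 300 (y) x 12 mm thick, origin at the centre of its underside. Two blue stops stand 14 mm above the bed: the fence, 20 mm thick, y = -120 to 130 mm, its working face (looking to jig -x) at x = 50 mm; the end stop, 18 mm thick, x = -35 to 50 mm, its working face (looking to -y) at y = 130 mm
- jig_corner (a point): the inner corner at the bed's surface (12 mm above the bench) where the fence's and the end stop's working faces meet, jig x = 50, y = 130 mm; axes as the jig's. The bar belongs here, long side on the fence and one end on the end stop, so that its centre is 18 mm to -x and 90 mm to -y of this point
- keeper (a joint): keeper arm's angle about its upright pivot: 0 when it points along jig -y; grows clockwise seen from above; 1.571 (hard stop) when it points along jig -x, across the fence and over the bar; swings back to -0.7. Stays where left, light friction. The flat arm is 22 mm wide, 8 mm thick, reaches 79 mm from the pivot; underside 33 mm above the bed (3 mm above a bar on the bed)
- keeper_knob (a point): middle of the red upright knob on the keeper arm: a cylinder 20 mm in diameter, 26 mm high, standing on the arm 58 mm from the pivot axis; the point is 66 mm above the bench, 13 mm above the arm's upper face; axes turn with the arm, which runs from the pivot along -y
- keeper_pivot (a point): point on the keeper's upright pivot axis at the arm's upper face (53 mm above the bench), behind the fence at jig x = 95, y = 30 mm; the arm runs from it along this point's -y
- bar: the brown wooden bar to be registered, 36 (x) x 180 (y) x 30 (z) mm, 130 g, loose on the bench beside the jig; origin at the centre of its underside; its long axis is y; either end may go to the end stop
- offcut_pale: pale wooden offcut left on the jig's bed, 30 (x) x 50 (y) x 32 (z) mm; origin at the centre of its underside
- offcut_dark: dark wooden offcut left on the jig's bed, 26 (x) x 46 (y) x 28 (z) mm; origin at the centre of its underside
- bin: open green scrap bin, fixed to the bench, outside 160 (x) x 150 (y) x 55 (z) mm, walls and floor 5 mm thick; origin at the centre of its underside
- glue: bystander: white glue bottle, upright, 56 mm in diameter, 150 mm high; origin at the centre of its underside
- jar: bystander: amber glass jar, upright, 70 mm in diameter, 85 mm high; origin at the centre of its underside
- tape: bystander: yellow roll of tape lying flat on the jig's bed behind the fence, 40 mm outside diameter, 26 mm inside, 19 mm high; origin at the centre of its underside
- screwdriver: bystander: screwdriver lying on the bench along its x axis, about 200 mm long, handle to its -x
- wrench: bystander: wrench lying on the bench along its x axis, about 180 mm long
- hammer: bystander: hammer lying on the bench along its x axis, about 280 mm long, handle to its -x
- mug: bystander: blue mug, upright, 76 mm in diameter, 90 mm high, handle on its +y side; origin at the centre of its underside
There are look-alikes about, which are no part of the job. What is shaped like the bar but pink is not meant.

How it is judged:
By the outcome, as a careful person would: the job done as asked, in the order asked, and still so for the second after the job is handed in, with the robot touching nothing.
It also fails if it takes over 72 s, if anything falls off the work surface, if the arm or the gripper's body presses on something with over 40 N, if the wrist force passes 120 N, or if a joint passes its speed limit or range.

ROBOT

A 6-joint arm with a two-finger parallel gripper is mounted at the origin on the work surface. World frame = base frame: x ahead of the robot, y to its left, z up, the work surface at z = 0. Lengths are in mm, angles in rad, forces in N, time in s.
With the tool pointing down it reaches from about 325 to 775 mm from the base axis. Payload 5.5 kg.
Tool frame: the origin (TCP) lies between the finger pads; the fingertips stand 25 mm ahead of it and the grasp point (between the pads) lies 6 mm ahead of it; z points along the fingers, y is the line along which they close (so a half turn about z gives the same grasp; the last joint's range is limited). The gripper opens to 85 mm and grips with 20 to 120 N. Pads are 22 mm wide; open, the fingers measure 114 mm over their backs; the gripper's body (76 mm by 85 mm) begins 54 mm behind the grasp point. The pads swing forward as they close: fully open they stand 13 mm farther back than shut.
Start: joints at [1.126, 0.091, 1.231, -0, 1.82, -0.057], TCP at [226.897, 555.459, 256.275] pointing down, gripper open.
Joint ranges: [-2.87, 2.87], [-0.86, 2.18], [0.17, 2.46], [-1.51, 4.65], [0.06, 2.69], [-2.65, 2.65]. Speed limits (rad/s): [2.57, 2.57, 3.01, 3.14, 3.14, 3.14].

INTERFACE

Orientations are given as [roll, pitch, yaw] about the fixed x, y, z axes, in that order (R = Rz(yaw) Ry(pitch) Rx(roll)).
In Python, from workcell import bot gives the robot as it stands. The module is installed in compiled form; this text tells all that it offers.
- The arm moves only by the tool drive_tool, never from a script. Its argument "deltas" is a list of rows, each a list of 5 numbers: the shift along the tool's x, y, z in m, then the turn about the tool's z in rad, then the closure, from -1 (fully open) to 1 (shut). A call has exactly 5 rows; each row shifts and turns the commanded pose from where the row before left it, along the tool's axes as they then stand; what a row does not reach is not made up. A row lasts 1/12 s, in which the tool goes at most 41.7 mm and 7.16 degrees, less where a joint would pass 70% of its speed; a pose out of reach is approached as far as the arm can. A call with a gripper value outside its range is refused whole. The fingers move at their own pace and stop on an object; "grip_force" is the grip in N (left out, the last holds). Time passes only in rows, so rows that do not move let the fingers close, or fill a call up. It gives the time, the measured TCP pose, the force, the opening and the grip force at its end, in the units of the state.
- bot.observe(): the state, without advancing time (a new reading comes with each control period).
- bot.capture(name): name is "scene" or "top"; returns the picture (420x560x3 uint8, red, green, blue); there is no depth.
- bot.camera_info(name): a dict with "fx", "fy", "cx", "cy" (pixels), "dist_coeffs" ([k1, k2, p1, p2, k3] as OpenCV has them; the pictures are not rectified), "pose" (4x4, takes a point from camera to world coordinates). Camera axes: x right, y up, looking along -z (the intrinsics and any distortion apply to the point x, -y, -z); pixel columns grow to the right and rows downward; lengths in mm; the calibration is good to about 2 mm. A picture is of the moment at which its call begins. camera_info takes no time and is no camera call.
- bot.hand_in(): hands the job in; it is judged then, once.
Trained networks look in the newest picture that a camera, given by its name, has taken for a name from the list of things; names that differ only in an ending like _2 or _b are one class to them, and where a whole thing is asked for, a point or a joint stands for the part that bears it (a point fixed in the world has none). Each returns a list of dicts, best first, with "conf" (0 to 1); they miss things now and then, are a little off and sometimes report something else, mostly with a low value. They report only what shows in the picture. A call takes as long as a camera call. They do not tell look-alikes from the thing itself.
- bot.masks_of(camera, target): "mask" (420x560 bool, what is visible of it).
- bot.pinpoint(camera, target): "location" ([x, y, z] in mm, in the coordinates of the camera as it stood for that picture, good to about 4 mm: a listed point, or the origin of a listed thing).
The state is a dict: "t": time; "joint_positions": joint angles; "qvel": joint speeds; "effort": joint torques, N m; "eef_pos": TCP position; "eef_rot": TCP orientation; "ft_force": force on the tool from outside, world axes, zero at the start; "ft_torque": the same for the moment, N m; "opening": finger opening in mm; "grip_force": force on a finger pad.
Only numpy, scipy, OpenCV 4.12 (cv2) and the standard library are available. Lean on these libraries where they do the work, as an engineer would, in place of code of your own. Each camera call takes 0.05 s, during which the arm holds its last target. There are 200 camera calls.

## Working session

There is one attempt and no reset: what is moved stays moved. The work goes in short steps, Python scripts to look and compute and a tool call to move; the robot and the scene stay as the last step left them, time stands still between calls to the robot, and variables do not carry over. Pictures are saved under pics/ and viewed, at most 10 in all, crops included, and the job is handed in when it is done.

Besides the shell and the picture viewer there is one more tool, called after ">>>" as name(argument=value, ...), one argument or row to a line, values as JSON. drive_tool: Moves the arm, as the interface text tells. Its arguments: {"type":"object","properties":{"deltas":{"type":"array","items":{"type":"array","items":{"type":"number"}}},"grip_force":{"type":"number"}},"required":["deltas"]}

```bash
mkdir -p pics; cat > h.py <<'E'
import numpy as np, cv2
from workcell import bot
from scipy.spatial.transform import Rotation as Ro
def cam(n):
    c=bot.camera_info(n); K=np.array([[c['fx'],0,c['cx']],[0,c['fy'],c['cy']],[0,0,1.]]); return K,np.array(c['dist_coeffs'],float),np.array(c['pose'],float)
def w2p(n,P):
    K,d,T=cam(n); P=np.atleast_2d(np.array(P,float)); p=(P-T[:3,3])@T[:3,:3]; p=p*[1,-1,-1]
    return cv2.projectPoints(p,np.zeros(3),np.zeros(3),K,d)[0][:,0]
def p2w(n,uv,z):
    K,d,T=cam(n); u=cv2.undistortPoints(np.array(uv,float).reshape(-1,1,2),K,d)[:,0]
    r=np.c_[u[:,0],-u[:,1],-np.ones(len(u))]@T[:3,:3].T; o=T[:3,3]; return o+r*((z-o[2])/r[:,2])[:,None]
def loc(n,t):
    T=cam(n)[2]; return [(round(r['conf'],2),np.round(T[:3,:3]@np.array(r['location'])+T[:3,3],1).tolist()) for r in bot.pinpoint(n,t)]
def shot(n,f):
    im=bot.capture(n); cv2.imwrite('pics/'+f,im[:,:,::-1]); return im
def st():
    s=bot.observe(); print({k:np.round(s[k],3).tolist() for k in('t','eef_pos','eef_rot','ft_force','opening','grip_force','joint_positions')})
E
python3 - <<'E'
from h import *
a=shot('scene','s0.png');b=shot('top','t0.png')
for n in('scene','top'):
    print(n,np.round(cam(n)[2][:3,3]),np.round(cam(n)[0][[0,1],[0,1]]),)
    for t in('jig_corner','keeper_pivot','keeper_knob','bar','offcut_pale','offcut_dark','bin','jig','tape','glue','jar','mug'):
        l=loc(n,t); print(t,[(c,p,np.round(w2p(n,p)[0]).tolist()) for c,p in l[:3]])
st()
E
```

```text
scene [1104.  637.  661.] [407. 407.]
jig_corner [(0.93, [606.5, 78.8, 11.6], [276.0, 261.0]), (0.43, [334.4, -226.4, -4.7], [276.0, 182.0])]
keeper_pivot [(0.67, [620.3, -37.5, 51.4], [241.0, 229.0]), (0.33, [323.4, 201.8, -0.9], [387.0, 239.0])]
keeper_knob [(0.52, [491.3, 366.1, -1.9], [403.0, 305.0])]
bar [(0.74, [517.8, -41.8, -0.6], [271.0, 228.0]), (0.73, [480.5, -345.0, -3.8], [218.0, 183.0]), (0.6, [255.4, -412.5, -0.2], [258.0, 155.0])]
offcut_pale [(0.8, [523.6, -62.9, 10.7], [264.0, 222.0]), (0.23, [336.2, -227.6, -3.1], [275.0, 182.0])]
offcut_dark [(0.78, [560.3, 52.6, 10.6], [283.0, 248.0])]
bin [(0.81, [494.0, 364.1, -1.5], [402.0, 305.0])]
jig [(0.93, [518.1, -40.9, 0.3], [271.0, 228.0])]
tape [(0.51, [589.2, -151.4, 13.4], [226.0, 217.0])]
glue [(0.64, [700.8, -330.7, -3.1], [159.0, 211.0])]
jar [(0.92, [685.6, 314.7, 0.1], [326.0, 340.0])]
mug [(0.98, [620.7, -453.3, 1.2], [163.0, 185.0])]
top [ 383.   15. 1347.] [473. 473.]
jig_corner []
keeper_pivot [(0.58, [621.5, -35.7, 49.5], [293.0, 162.0])]
keeper_knob [(0.79, [609.3, -94.8, 60.6], [314.0, 166.0]), (0.21, [6
[... 173 characters left out ...]
6.0])]
offcut_pale [(0.73, [522.0, -68.4, 7.2], [303.0, 199.0]), (0.69, [589.9, -147.0, 12.5], [331.0, 175.0])]
offcut_dark [(0.72, [561.7, 47.2, 12.7], [263.0, 184.0])]
bin [(0.7, [491.2, 361.3, -0.9], [154.0, 207.0])]
jig [(0.62, [520.7, -40.7, 4.0], [293.0, 199.0]), (0.53, [656.6, 479.4, -4.5], [117.0, 151.0])]
tape []
glue [(0.82, [699.8, -327.1, -0.8], [391.0, 140.0])]
jar [(0.61, [594.0, -147.9, 11.0], [331.0, 174.0])]
mug [(0.65, [619.8, -449.6, 1.5], [433.0, 168.0])]
{'t': 1.3, 'eef_pos': [226.912, 555.453, 256.263], 'eef_rot': [-3.142, -0.0, 2.754], 'ft_force': [0.692, -0.134, -0.243], 'opening': 85.443, 'grip_force': 0.0, 'joint_positions': [1.126, 0.091, 1.231, 0.0, 1.82, -0.057]}
```

View pics/s0.png

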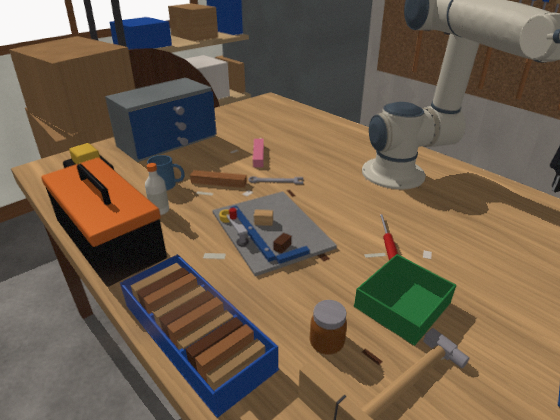

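View pics/t0.png

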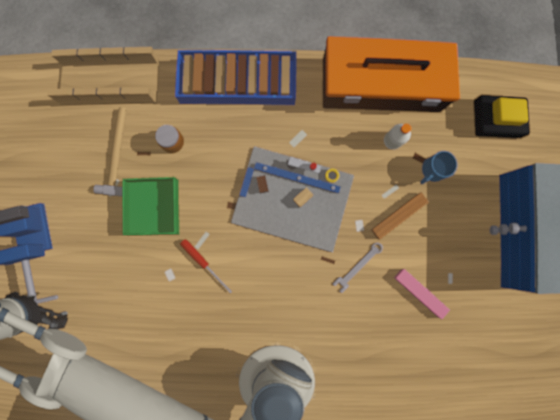

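The pink look-alike is at top (421,293) and the brown bar at top (399,216), which is also scene (218,180). The brown one fits the description. Next I'll fit box silhouettes to the masks in both cameras.

```bash
cat > fit.py <<'E'
from h import *
from scipy.optimize import minimize
def mask(n,t,near):
    uv=w2p(n,near)[0]; best=None
    for r in bot.masks_of(n,t):
        m=np.array(r['mask']); 
        if not m.any(): continue
        c=np.argwhere(m).mean(0)[::-1]; d=np.hypot(*(c-uv))
        if d<30 and (best is None or r['conf']>best[0]): best=(r['conf'],m)
    return best[1] if best else None
S=4
def sil(n,p,dim,z0,shape=(420,560)):
    c,s=np.cos(p[2]),np.sin(p[2]); P=[[p[0]+c*a*dim[0]/2-s*b*dim[1]/2,p[1]+s*a*dim[0]/2+c*b*dim[1]/2,z0+h*dim[2]] for a in(-1,1) for b in(-1,1) for h in(0,1)]
    return cv2.convexHull(w2p(n,P).astype(np.float32))
def fit(t,near,dim,z0,yaws,cams=('top','scene')):
    ms=[(n,mask(n,t,near)) for n in cams]; ms=[(n,m) for n,m in ms if m is not None]
    def cost(p,only=None):
        e=0
        for n,m in ms:
            if only and n!=only: continue
            h=sil(n,p,dim,z0); im=np.zeros((420,560),np.uint8)
            x,y=np.argwhere(m).min(0)[::-1]-12; X,Y=np.argwhere(m).max(0)[::-1]+13
            x=max(x,0);y=max(y,0); M=cv2.resize(m[y:Y,x:X].astype(np.float32),None,fx=S,fy=S,interpolation=cv2.INTER_LINEAR)
            im=np.zeros(M.shape,np.float32); cv2.fillPoly(im,[np.round((h-[x-.5,y-.5])*S*16-8).astype(np.int32)],1,shift=4)
            e+=np.abs(im-M).sum()/max(M.sum(),1)
        return e
    out=[]
    for y in yaws:
        for only in [None]:
            r=minimize(cost,[near[0],near[1],y],method='Nelder-Mead',options=dict(initial_simplex=np.array([near[0],near[1],y])+np.array([[0,0,0],[8,0,0],[0,8,0],[0,0,.3]]),maxiter=150))
            out.append((r.fun/len(ms),r.x))
    out.sort(key=lambda o:o[0]); print(t,[n for n,_ in ms],round(out[0][0],3),np.round(out[0][1],3).tolist(),'yawdeg',round(np.degrees(out[0][1][2]),1)); return out[0]
E
python3 - <<'E'
from fit import *
ys=np.arange(0,np.pi,np.pi/6)
fit('bar',[479,-342,0],(36,180,30),0,ys)
fit('offcut_pale',[522,-65,12],(30,50,32),12,ys)
fit('offcut_dark',[561,50,12],(26,46,28),12,ys)
fit('bin',[492,362,0],(160,150,55),0,[-.2,0,.2])
fit('jig',[520,-41,0],(230,300,12),0,[-.4,-.2,0])
b=cv2.imread('pics/t0.png'); cv2.imwrite('pics/c0.png',cv2.resize(b[130:330,220:480],None,fx=3,fy=3,interpolation=cv2.INTER_CUBIC)[:600,:780])
E
```

```text
bar ['top', 'scene'] 0.102 [479.53, -344.338, 0.655] yawdeg 37.5
offcut_pale ['top', 'scene'] 0.128 [525.102, -66.613, 3.909] yawdeg 224.0
offcut_dark ['top', 'scene'] 0.155 [562.123, 49.515, 1.862] yawdeg 106.7
bin ['top', 'scene'] 0.028 [492.54, 363.923, 0.061] yawdeg 3.5
jig ['top', 'scene'] 0.137 [521.789, -39.287, -0.27] yawdeg -15.5
```

View pics/c0.png

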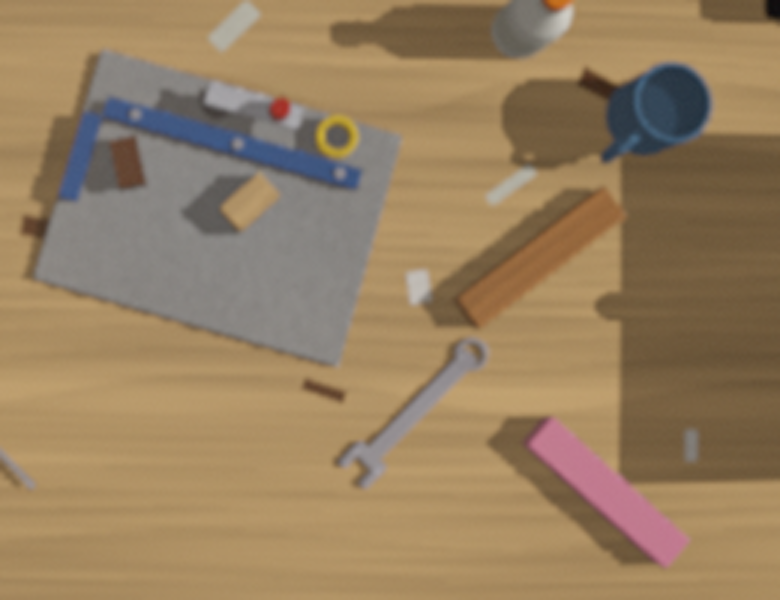

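The crop confirms it: the brown bar is at crop (542,257) and the pink look-alike at (610,490). The dark offcut is near the corner at (127,162), the pale one is at (250,200), and the keeper's red knob is at (280,107). The fits agree with the networks, so I'll plan the moves now.

```bash
cat > plan.py <<'E'
from h import *
import sys
def plan(wps,start=None):
    """wps: (x,y,z,psi_deg,rows,closure)"""
    s=bot.observe(); p=np.array(s['eef_pos'],float) if start is None else np.array(start[:3],float); a=s['eef_rot'][2] if start is None else np.radians(start[3]); rows=[]
    for x,y,z,ps,n,g in wps:
        for i in range(n):
            k=n-i; d=(np.array([x,y,z])-p)/k; t=(((a-np.radians(ps))+np.pi)%(2*np.pi)-np.pi)/k
            c,si=np.cos(a),np.sin(a)
            q=np.round([c*d[0]+si*d[1],si*d[0]-c*d[1],-d[2]],0)/1000; t=round(t,2 if k>1 else 3)
            if np.linalg.norm(q)>.0417 or abs(t)>.125: print('FAST')
            rows.append([float(v) for v in q]+[t,g])
            p=p+1000*np.array([c*q[0]+si*q[1],si*q[0]-c*q[1],-q[2]]); a-=t
    print(len(rows))
    for i in range(0,len(rows),5): print(str(rows[i:i+5]).replace(' ',''))
    print('end',np.round(p,1),round(np.degrees(a),1))
E
python3 - <<'E'
from plan import *
plan([(561,45.6,130,196.7,19,-.1),(561,45.6,130,196.7,1,-.1)])
E
```

```text
20
[[-0.026,-0.018,0.007,np.float64(-0.04),-0.1],[-0.026,-0.019,0.007,np.float64(-0.04),-0.1],[-0.025,-0.02,0.007,np.float64(-0.04),-0.1],[-0.024,-0.021,0.007,np.float64(-0.03),-0.1],[-0.023,-0.022,0.007,np.float64(-0.04),-0.1]]
[[-0.023,-0.023,0.007,np.float64(-0.03),-0.1],[-0.022,-0.024,0.006,np.float64(-0.04),-0.1],[-0.021,-0.024,0.007,np.float64(-0.03),-0.1],[-0.02,-0.025,0.006,np.float64(-0.04),-0.1],[-0.019,-0.026,0.007,np.float64(-0.03),-0.1]]
[[-0.018,-0.026,0.006,np.float64(-0.04),-0.1],[-0.017,-0.027,0.007,np.float64(-0.03),-0.1],[-0.016,-0.028,0.006,np.float64(-0.04),-0.1],[-0.015,-0.028,0.007,np.float64(-0.03),-0.1],[-0.015,-0.029,0.006,np.float64(-0.04),-0.1]]
[[-0.013,-0.029,0.007,np.float64(-0.03),-0.1],[-0.013,-0.03,0.006,np.float64(-0.04),-0.1],[-0.011,-0.03,0.007,np.float64(-0.03),-0.1],[-0.011,-0.03,0.006,np.float64(-0.039),-0.1],[0.0,-0.0,0.0,np.float64(-0.0),-0.1]]
end [561.2  46.  130.3] 196.7
```

>>> drive_tool(
  deltas=[
    [-0.026, -0.018, 0.007, -0.04, -0.1],
    [-0.026, -0.019, 0.007, -0.04, -0.1],
    [-0.025, -0.02, 0.007, -0.04, -0.1],
    [-0.024, -0.021, 0.007, -0.03, -0.1],
    [-0.023, -0.022, 0.007, -0.04, -0.1],
  ],
)

```text
t: 2.22
eef_pos: [315.2, 421.0, 221.0]
eef_rot: [3.141, 0.0, 2.946]
ft_force: [1.4, -0.1, -0.4]
opening: 47.1
grip_force: 0.0
```

>>> drive_tool(
  deltas=[
    [-0.023, -0.023, 0.007, -0.03, -0.1],
    [-0.022, -0.024, 0.006, -0.04, -0.1],
    [-0.021, -0.024, 0.007, -0.03, -0.1],
    [-0.02, -0.025, 0.006, -0.04, -0.1],
    [-0.019, -0.026, 0.007, -0.03, -0.1],
  ],
)

```text
t: 2.63
eef_pos: [403.7, 286.1, 188.3]
eef_rot: [3.141, 0.001, 3.116]
ft_force: [1.1, 0.2, -0.2]
opening: 46.9
grip_force: 0.0
```

>>> drive_tool(
  deltas=[
    [-0.018, -0.026, 0.006, -0.04, -0.1],
    [-0.017, -0.027, 0.007, -0.03, -0.1],
    [-0.016, -0.028, 0.006, -0.04, -0.1],
    [-0.015, -0.028, 0.007, -0.03, -0.1],
    [-0.015, -0.029, 0.006, -0.04, -0.1],
  ],
)

```text
t: 3.05
eef_pos: [490.8, 151.6, 156.1]
eef_rot: [3.141, 0.0, -2.988]
ft_force: [-0.1, 0.6, -0.5]
opening: 46.9
grip_force: 0.0
```

>>> drive_tool(
  deltas=[
    [-0.013, -0.029, 0.007, -0.03, -0.1],
    [-0.013, -0.03, 0.006, -0.04, -0.1],
    [-0.011, -0.03, 0.007, -0.03, -0.1],
    [-0.011, -0.03, 0.006, -0.039, -0.1],
    [0, 0, 0, 0, -0.1],
  ],
)

```text
t: 3.47
eef_pos: [562.6, 41.4, 128.3]
eef_rot: [-3.14, -0.002, -2.853]
ft_force: [0.1, -0.2, -0.6]
opening: 47.0
grip_force: 0.0
```

```bash
sed -i 's/t=round(t,2 if k>1 else 3)/t=float(round(t,2 if k>1 else 3))/' plan.py; python3 - <<'E'
from plan import *
st()
plan([(561,45.6,90,196.7,1,-.1),(561,45.6,55,196.7,1,-.1),(561,45.6,48,196.7,1,-.1)])
E
```

```text
{'t': 3.467, 'eef_pos': [562.559, 41.431, 128.324], 'eef_rot': [-3.14, -0.002, -2.853], 'ft_force': [0.15, -0.166, -0.575], 'opening': 47.0, 'grip_force': 0.0, 'joint_positions': [0.015, 0.009, 1.542, -0.002, 1.592, -1.845]}
3
[[0.0,0.004,0.038,-0.003,-0.1],[0.0,0.0,0.035,-0.0,-0.1],[0.0,0.0,0.007,-0.0,-0.1]]
end [561.4  45.3  48.3] -163.3
```

>>> drive_tool(
  deltas=[
    [0, 0.004, 0.035, 0, -0.1],
    [0, 0, 0.035, 0, -0.1],
    [0, 0, 0.01, 0, -0.1],
    [0, 0, 0, 0, -0.1],
    [0, 0, 0, 0, -0.1],
  ],
  grip_force=35,
)

```text
t: 3.88
eef_pos: [559.9, 50.2, 50.8]
eef_rot: [3.141, -0.001, -2.85]
ft_force: [-0.5, 0.5, 0.3]
opening: 47.2
grip_force: 0.0
```

>>> drive_tool(
  deltas=[
    [0, 0, 0, 0, 1],
    [0, 0, 0, 0, 1],
    [0, 0, 0, 0, 1],
    [0, 0, 0, 0, 1],
    [0, 0, 0, 0, 1],
  ],
)

```text
t: 4.3
eef_pos: [561.7, 50.1, 53.4]
eef_rot: [-3.14, 0.005, -2.85]
ft_force: [0.1, -0.4, 6.5]
opening: 25.2
grip_force: 34.4
```

>>> drive_tool(
  deltas=[
    [0, 0, -0.01, 0, 1],
    [0, 0, -0.02, 0, 1],
    [0, 0, -0.02, 0, 1],
    [0, 0, -0.02, 0, 1],
    [0, 0, 0, 0, 1],
  ],
)

```text
t: 4.72
eef_pos: [562.3, 49.9, 126.6]
eef_rot: [-3.139, 0.009, -2.85]
ft_force: [0.6, -0.2, 0.3]
opening: 25.1
grip_force: 33.7
```

```bash
python3 - <<'E'
from plan import *
plan([(515,370,120,190,12,1),(515,370,70,190,2,1),(515,370,66,190,1,1)])
E
```

```text
15
[[-0.004,0.027,0.001,0.01,1],[-0.004,0.027,0.001,0.01,1],[-0.003,0.027,0.0,0.01,1],[-0.003,0.027,0.001,0.01,1],[-0.003,0.027,0.0,0.01,1]]
[[-0.003,0.027,0.001,0.01,1],[-0.002,0.027,0.0,0.01,1],[-0.002,0.027,0.001,0.01,1],[-0.002,0.026,0.0,0.01,1],[-0.001,0.027,0.001,0.01,1]]
[[-0.001,0.026,0.0,0.01,1],[-0.001,0.027,0.001,0.007,1],[-0.0,0.0,0.025,-0.0,1],[-0.0,0.0,0.025,-0.0,1],[-0.0,0.0,0.004,-0.0,1]]
end [515.  370.   65.6] -170.0
```

>>> drive_tool(
  deltas=[
    [-0.004, 0.027, 0.001, 0.01, 1],
    [-0.004, 0.027, 0.001, 0.01, 1],
    [-0.003, 0.027, 0, 0.01, 1],
    [-0.003, 0.027, 0.001, 0.01, 1],
    [-0.003, 0.027, 0, 0.01, 1],
  ],
)

```text
t: 5.13
eef_pos: [539.7, 185.6, 117.1]
eef_rot: [-3.142, -0.0, -2.901]
ft_force: [-0.2, 0.5, -1.3]
opening: 25.5
grip_force: 33.7
```

>>> drive_tool(
  deltas=[
    [-0.003, 0.027, 0.001, 0.01, 1],
    [-0.002, 0.027, 0, 0.01, 1],
    [-0.002, 0.027, 0.001, 0.01, 1],
    [-0.002, 0.026, 0, 0.01, 1],
    [-0.001, 0.027, 0.001, 0.01, 1],
  ],
)

```text
t: 5.55
eef_pos: [520.2, 318.6, 114.3]
eef_rot: [-3.141, 0.0, -2.951]
ft_force: [0.1, 0.6, -0.8]
opening: 25.4
grip_force: 33.7
```

>>> drive_tool(
  deltas=[
    [-0.001, 0.026, 0, 0.01, 1],
    [-0.001, 0.027, 0.001, 0.007, 1],
    [0, 0, 0.025, 0, 1],
    [0, 0, 0.025, 0, 1],
    [0, 0, 0, 0, 1],
  ],
)

```text
t: 5.97
eef_pos: [509.8, 368.8, 56.9]
eef_rot: [-3.138, -0.009, -2.966]
ft_force: [-0.7, -0.5, -2.7]
opening: 25.1
grip_force: 33.8
```

>>> drive_tool(
  deltas=[
    [0, 0, 0, 0, -0.1],
    [0, 0, 0, 0, -0.1],
    [0, 0, 0, 0, -0.1],
    [0, 0, -0.025, 0, -0.1],
    [0, 0, -0.025, 0, -0.1],
  ],
)

```text
t: 6.38
eef_pos: [512.5, 369.3, 113.8]
eef_rot: [-3.141, -0.001, -2.968]
ft_force: [-0.5, 0.5, 0.1]
opening: 47.5
grip_force: 0.0
```

```bash
python3 - <<'E'
from plan import *
st()
plan([(525,-66.6,110,134,14,-.1),(525,-66.6,110,134,1,-.1),(525,-66.6,44,134,3,-.1)])
E
```

```text
{'t': 6.383, 'eef_pos': [512.476, 369.265, 113.787], 'eef_rot': [-3.141, -0.001, -2.968], 'ft_force': [-0.511, 0.542, 0.129], 'opening': 47.499, 'grip_force': 0.0, 'joint_positions': [0.571, 0.195, 1.369, -0.0, 1.579, -1.174]}
18
[[0.004,-0.031,0.0,0.07,-0.1],[0.002,-0.031,0.0,0.07,-0.1],[0.0,-0.031,0.0,0.07,-0.1],[-0.002,-0.031,0.0,0.07,-0.1],[-0.004,-0.031,0.0,0.07,-0.1]]
[[-0.006,-0.031,0.0,0.07,-0.1],[-0.008,-0.03,0.0,0.07,-0.1],[-0.011,-0.029,0.001,0.07,-0.1],[-0.012,-0.029,0.0,0.07,-0.1],[-0.015,-0.027,0.001,0.07,-0.1]]
[[-0.016,-0.027,0.0,0.07,-0.1],[-0.018,-0.025,0.001,0.07,-0.1],[-0.02,-0.024,0.0,0.07,-0.1],[-0.022,-0.022,0.001,0.066,-0.1],[0.0,-0.0,-0.0,0.0,-0.1]]
[[0.0,-0.0,0.022,0.0,-0.1],[0.0,-0.0,0.022,0.0,-0.1],[0.0,-0.0,0.022,0.0,-0.1]]
end [525.3 -66.6  43.8] -226.0
```

>>> drive_tool(
  deltas=[
    [0.004, -0.031, 0, 0.07, -0.1],
    [0.002, -0.031, 0, 0.07, -0.1],
    [0, -0.031, 0, 0.07, -0.1],
    [-0.002, -0.031, 0, 0.07, -0.1],
    [-0.004, -0.031, 0, 0.07, -0.1],
  ],
)

```text
t: 6.8
eef_pos: [518.8, 213.0, 115.7]
eef_rot: [3.14, 0.003, 2.962]
ft_force: [-0.2, -0.8, -0.4]
opening: 46.7
grip_force: 0.0
```

>>> drive_tool(
  deltas=[
    [-0.006, -0.031, 0, 0.07, -0.1],
    [-0.008, -0.03, 0, 0.07, -0.1],
    [-0.011, -0.029, 0.001, 0.07, -0.1],
    [-0.012, -0.029, 0, 0.07, -0.1],
    [-0.015, -0.027, 0.001, 0.07, -0.1],
  ],
)

```text
t: 7.22
eef_pos: [522.9, 56.7, 113.9]
eef_rot: [3.139, 0.004, 2.612]
ft_force: [-0.2, -0.6, 0.1]
opening: 46.9
grip_force: 0.0
```

>>> drive_tool(
  deltas=[
    [-0.016, -0.027, 0, 0.07, -0.1],
    [-0.018, -0.025, 0.001, 0.07, -0.1],
    [-0.02, -0.024, 0, 0.07, -0.1],
    [-0.022, -0.022, 0.001, 0.066, -0.1],
    [0, 0, 0, 0, -0.1],
  ],
)

```text
t: 7.63
eef_pos: [526.4, -71.3, 111.5]
eef_rot: [3.141, 0.005, 2.331]
ft_force: [-0.5, 0.9, 0.1]
opening: 46.9
grip_force: 0.0
```

```bash
python3 - <<'E'
from plan import *
b=shot('top','t1.png');a=shot('scene','s1.png')
print(loc('top','offcut_dark')[:2],loc('scene','offcut_dark')[:2])
st()
plan([(525,-66.6,44,134,4,-.1)])
E
```

```text
[(0.7, [509.6, 365.0, 5.6])] [(0.55, [509.2, 369.8, 7.4])]
{'t': 7.833, 'eef_pos': [526.231, -65.494, 110.492], 'eef_rot': [3.14, 0.001, 2.341], 'ft_force': [-0.005, 0.699, -0.271], 'opening': 47.004, 'grip_force': 0.0, 'joint_positions': [-0.188, -0.078, 1.658, 0.001, 1.559, -0.958]}
4
[[0.0,-0.0,0.017,0.0,-0.1],[0.0,-0.001,0.016,0.0,-0.1],[0.0,-0.0,0.017,0.0,-0.1],[0.0,-0.001,0.016,0.002,-0.1]]
end [524.8 -66.9  44.5] 134.0
```

>>> drive_tool(
  deltas=[
    [0, 0, 0.03, 0, -0.1],
    [0, -0.001, 0.025, 0, -0.1],
    [0, 0, 0.011, 0, -0.1],
    [0, 0, 0, 0, -0.1],
    [0, 0, 0, 0, 1],
  ],
)

```text
t: 8.25
eef_pos: [525.1, -65.8, 43.5]
eef_rot: [-3.141, -0.001, 2.341]
ft_force: [1.0, -0.6, 0.3]
opening: 36.2
grip_force: 0.0
```

>>> drive_tool(
  deltas=[
    [0, 0, 0, 0, 1],
    [0, 0, 0, 0, 1],
    [0, 0, 0, 0, 1],
    [0, 0, -0.03, 0, 1],
    [0, 0, -0.04, 0, 1],
  ],
)

```text
t: 8.67
eef_pos: [522.8, -66.2, 110.3]
eef_rot: [-3.137, -0.007, 2.34]
ft_force: [0.4, 0.2, -0.1]
opening: 29.5
grip_force: 37.5
```

```bash
python3 - <<'E'
from plan import *
plan([(470,355,122,165,13,1),(470,355,66,165,2,1)])
E
```

```text
15
[[0.026,0.02,-0.001,-0.04,1],[0.025,0.021,-0.001,-0.04,1],[0.025,0.022,-0.001,-0.04,1],[0.024,0.022,-0.001,-0.04,1],[0.023,0.023,-0.001,-0.04,1]]
[[0.022,0.024,-0.001,-0.04,1],[0.021,0.025,-0.001,-0.04,1],[0.019,0.026,-0.001,-0.04,1],[0.018,0.027,-0.001,-0.04,1],[0.017,0.028,-0.001,-0.05,1]]
[[0.016,0.028,-0.001,-0.04,1],[0.015,0.029,-0.0,-0.05,1],[0.014,0.03,-0.001,-0.04,1],[-0.0,0.0,0.028,-0.0,1],[-0.0,0.0,0.028,-0.0,1]]
end [469.9 354.9  66.3] 165.0
```

>>> drive_tool(
  deltas=[
    [0.026, 0.02, -0.001, -0.04, 1],
    [0.025, 0.021, -0.001, -0.04, 1],
    [0.025, 0.022, -0.001, -0.04, 1],
    [0.024, 0.022, -0.001, -0.04, 1],
    [0.023, 0.023, -0.001, -0.04, 1],
  ],
)

```text
t: 9.08
eef_pos: [504.1, 97.2, 119.5]
eef_rot: [3.14, 0.001, 2.541]
ft_force: [0.8, 0.6, 0.6]
opening: 29.4
grip_force: 37.7
```

>>> drive_tool(
  deltas=[
    [0.022, 0.024, -0.001, -0.04, 1],
    [0.021, 0.025, -0.001, -0.04, 1],
    [0.019, 0.026, -0.001, -0.04, 1],
    [0.018, 0.027, -0.001, -0.04, 1],
    [0.017, 0.028, -0.001, -0.05, 1],
  ],
)

```text
t: 9.5
eef_pos: [484.7, 258.9, 124.4]
eef_rot: [3.14, 0.001, 2.752]
ft_force: [0.1, -0.6, 0.4]
opening: 29.6
grip_force: 37.7
```

>>> drive_tool(
  deltas=[
    [0.016, 0.028, -0.001, -0.04, 1],
    [0.015, 0.029, 0, -0.05, 1],
    [0.014, 0.03, -0.001, -0.04, 1],
    [0, 0, 0, 0, 1],
    [0, 0, 0.02, 0, 1],
  ],
)

```text
t: 9.92
eef_pos: [473.6, 357.6, 110.4]
eef_rot: [3.135, 0.006, 2.883]
ft_force: [1.0, -1.0, 0.3]
opening: 29.5
grip_force: 37.6
```

>>> drive_tool(
  deltas=[
    [0, 0, 0.026, 0, 1],
    [0, 0, 0, 0, 1],
    [0, 0, 0, 0, -0.1],
    [0, 0, 0, 0, -0.1],
    [0, 0, 0, 0, -0.1],
  ],
)

```text
t: 10.33
eef_pos: [473.3, 354.8, 81.7]
eef_rot: [3.139, 0.002, 2.879]
ft_force: [-0.8, 0.2, 0.2]
opening: 47.1
grip_force: 0.0
```

>>> drive_tool(
  deltas=[
    [0, 0, -0.03, 0, -0.1],
    [0, 0, -0.03, 0, -0.1],
    [0, 0, 0, 0, -0.1],
    [0, 0, 0, 0, -0.1],
    [0, 0, 0, 0, -0.1],
  ],
)

```text
t: 10.75
eef_pos: [472.7, 354.6, 140.6]
eef_rot: [3.14, 0.002, 2.88]
ft_force: [-0.2, 0.6, -0.1]
opening: 47.0
grip_force: 0.0
```

```bash
python3 - <<'E'
from fit import *
from plan import plan
a=shot('scene','s2.png');b=shot('top','t2.png')
for t in('offcut_dark','offcut_pale'): print(t,loc('top',t)[:3],loc('scene',t)[:3])
fit('bar',[479,-342,0],(36,180,30),0,[.5,.65,.8])
fit('bar',[479,-342,0],(36,180,30),0,[.5,.65,.8],('top',))
fit('bar',[479,-342,0],(36,180,30),0,[.5,.65,.8],('scene',))
fit('jig',[520,-41,0],(230,300,12),0,[-.4,-.2,0],('top',))
print('corner',loc('top','jig_corner')[:1],loc('scene','jig_corner')[:1])
print('knob',loc('top','keeper_knob')[:1],loc('scene','keeper_knob')[:1],loc('scene','keeper_pivot')[:1])
st()
plan([(479.5,-343.5,125,127.5,21,-.0),(479.5,-343.5,125,127.5,1,0)])
cv2.imwrite('pics/c2.png',np.hstack([cv2.resize(b[130:270,100:440],(800,330))]))
E
```

```text
offcut_dark [(0.51, [510.4, 364.8, 4.4])] [(0.54, [507.8, 367.6, 6.5])]
offcut_pale [(0.57, [468.6, 352.8, 16.8])] [(0.84, [470.6, 356.3, 19.7])]
bar ['top', 'scene'] 0.111 [479.246, -344.076, 0.636] yawdeg 36.5
bar ['top'] 0.08 [478.673, -344.403, 0.637] yawdeg 36.5
bar ['scene'] 0.108 [482.585, -343.516, 0.575] yawdeg 32.9
jig ['top'] 0.043 [522.471, -37.579, -0.274] yawdeg -15.7
corner [(0.74, [606.3, 77.0, 15.9])] [(0.64, [606.9, 78.7, 12.0])]
knob [(0.76, [607.8, -88.1, 62.2])] [(0.64, [605.1, -88.8, 66.0])] [(0.72, [620.4, -36.2, 51.7])]
{'t': 11.55, 'eef_pos': [472.2, 354.483, 139.304], 'eef_rot': [3.142, 0.0, 2.88], 'ft_force': [0.243, 0.257, -1.156], 'opening': 46.732, 'grip_force': 0.0, 'joint_positions': [0.586, 0.074, 1.456, -0.0, 1.612, -0.723]}
22
[[-0.009,-0.032,0.001,0.03,-0.0],[-0.01,-0.032,0.001,0.03,-0.0],[-0.011,-0.031,0.001,0.03,-0.0],[-0.012,-0.031,0.001,0.03,-0.0],[-0.013,-0.031,0.001,0.03,-0.0]]
[[-0.014,-0.03,0.001,0.03,-0.0],[-0.014,-0.03,0.001,0.03,-0.0],[-0.015,-0.029,0.001,0.03,-0.0],[-0.016,-0.029,0.0,0.03,-0.0],[-0.017,-0.029,0.001,0.03,-0.0]]
[[-0.018,-0.028,0.0,0.03,-0.0],[-0.019,-0.027,0.001,0.03,-0.0],[-0.02,-0.027,0.0,0.03,-0.0],[-0.02,-0.026,0.001,0.03,-0.0],[-0.021,-0.026,0.0,0.03,-0.0]]
[[-0.022,-0.025,0.001,0.03,-0.0],[-0.023,-0.024,0.0,0.03,-0.0],[-0.023,-0.024,0.001,0.04,-0.0],[-0.025,-0.023,0.0,0.03,-0.0],[-0.025,-0.022,0.001,0.04,-0.0]]
[[-0.026,-0.02,0.0,0.035,-0.0],[0.0,-0.0,0.0,-0.0,0]]
end [ 479.9 -343.5  125.3] 127.5
```

View pics/t2.png

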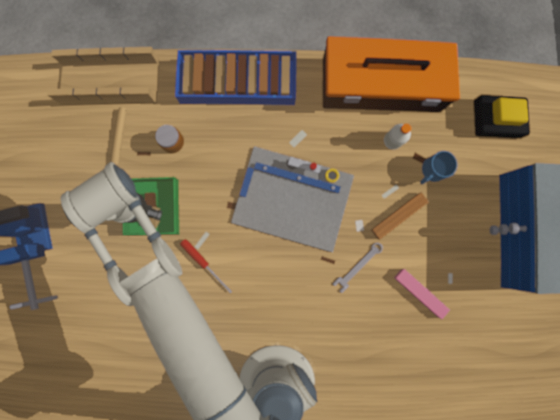

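The bed is clear, with both offcuts in the bin at top (150,205). The brown bar is still at (399,216) and everything else is undisturbed. Next is the bar.

>>> drive_tool(
  deltas=[
    [-0.009, -0.032, 0.001, 0.03, -0.2],
    [-0.01, -0.032, 0.001, 0.03, -0.2],
    [-0.011, -0.031, 0.001, 0.03, -0.2],
    [-0.012, -0.031, 0.001, 0.03, -0.2],
    [-0.013, -0.031, 0.001, 0.03, -0.2],
  ],
)

```text
t: 11.97
eef_pos: [474.5, 186.7, 134.3]
eef_rot: [3.141, 0.0, 2.729]
ft_force: [1.2, -0.7, -0.0]
opening: 51.4
grip_force: 0.0
```

>>> drive_tool(
  deltas=[
    [-0.014, -0.03, 0.001, 0.03, -0.2],
    [-0.014, -0.03, 0.001, 0.03, -0.2],
    [-0.015, -0.029, 0.001, 0.03, -0.2],
    [-0.016, -0.029, 0, 0.03, -0.2],
    [-0.017, -0.029, 0.001, 0.03, -0.2],
  ],
)

```text
t: 12.38
eef_pos: [475.4, 20.9, 130.7]
eef_rot: [3.141, 0.001, 2.579]
ft_force: [0.1, 0.1, -0.2]
opening: 51.0
grip_force: 0.0
```

>>> drive_tool(
  deltas=[
    [-0.018, -0.028, 0, 0.03, -0.2],
    [-0.019, -0.027, 0.001, 0.03, -0.2],
    [-0.02, -0.027, 0, 0.03, -0.2],
    [-0.02, -0.026, 0.001, 0.03, -0.2],
    [-0.021, -0.026, 0, 0.03, -0.2],
  ],
)

```text
t: 12.8
eef_pos: [476.9, -145.3, 128.4]
eef_rot: [3.141, 0.0, 2.428]
ft_force: [0.7, -0.0, 0.2]
opening: 51.2
grip_force: 0.0
```

>>> drive_tool(
  deltas=[
    [-0.022, -0.025, 0.001, 0.03, -0.2],
    [-0.023, -0.024, 0, 0.03, -0.2],
    [-0.023, -0.024, 0.001, 0.04, -0.2],
    [-0.025, -0.023, 0, 0.03, -0.2],
    [-0.025, -0.022, 0.001, 0.04, -0.2],
  ],
)

```text
t: 13.22
eef_pos: [478.5, -312.6, 125.6]
eef_rot: [3.141, 0.001, 2.258]
ft_force: [1.4, -0.2, -0.1]
opening: 51.4
grip_force: 0.0
```

>>> drive_tool(
  deltas=[
    [-0.026, -0.02, 0, 0.035, -0.2],
    [0, 0, 0, 0.015, -0.2],
    [0, 0, 0, 0, -0.2],
    [0, 0, 0, 0, -0.2],
    [0, 0, 0, 0, -0.2],
  ],
)

```text
t: 13.63
eef_pos: [480.0, -342.6, 125.4]
eef_rot: [3.141, -0.0, 2.211]
ft_force: [-0.1, -0.7, 0.3]
opening: 51.4
grip_force: 0.0
```

```bash
python3 - <<'E'
from plan import *
st()
plan([(479.5,-344,42,126.5,3,-.2)])
E
```

```text
{'t': 13.633, 'eef_pos': [479.989, -342.57, 125.373], 'eef_rot': [3.141, -0.0, 2.211], 'ft_force': [-0.086, -0.743, 0.253], 'opening': 51.398, 'grip_force': 0.0, 'joint_positions': [-0.678, 0.077, 1.477, 0.0, 1.588, -1.318]}
3
[[-0.0,-0.0,0.028,0.0,-0.2],[-0.0,-0.001,0.028,0.0,-0.2],[-0.001,-0.0,0.027,0.003,-0.2]]
end [ 479.8 -344.    42.4] 126.5
```

>>> drive_tool(
  deltas=[
    [0, 0, 0.035, 0, -0.2],
    [-0.001, -0.001, 0.035, 0, -0.2],
    [0, 0, 0.013, 0, -0.2],
    [0, 0, 0, 0, -0.2],
    [0, 0, 0, 0, -0.2],
  ],
  grip_force=50,
)

```text
t: 14.05
eef_pos: [479.6, -344.0, 42.4]
eef_rot: [-3.141, -0.001, 2.211]
ft_force: [0.7, -0.2, 0.7]
opening: 51.3
grip_force: 0.0
```

>>> drive_tool(
  deltas=[
    [0, 0, 0, 0, 1],
    [0, 0, 0, 0, 1],
    [0, 0, 0, 0, 1],
    [0, 0, 0, 0, 1],
    [0, 0, 0, 0, 1],
  ],
)

```text
t: 14.47
eef_pos: [481.0, -345.8, 45.5]
eef_rot: [3.14, 0.005, 2.21]
ft_force: [0.9, 0.5, 7.5]
opening: 34.1
grip_force: 52.1
```

>>> drive_tool(
  deltas=[
    [0, 0, -0.01, 0, 1],
    [0, 0, -0.02, 0, 1],
    [0, 0, -0.02, 0, 1],
    [0, 0, -0.005, 0, 1],
    [0, 0, 0, 0, 1],
  ],
)

```text
t: 14.88
eef_pos: [480.6, -345.9, 100.3]
eef_rot: [3.14, 0.005, 2.21]
ft_force: [-0.4, -0.4, -1.6]
opening: 34.4
grip_force: 51.2
```

```bash
python3 - <<'E'
from plan import *
st()
print(loc('top','bar') if bot.capture('top') is not None else 0)
plan([(547.8,-12.6,97,74.5,15,1)])
E
```

```text
{'t': 14.883, 'eef_pos': [480.611, -345.879, 100.289], 'eef_rot': [3.14, 0.005, 2.21], 'ft_force': [-0.44, -0.423, -1.559], 'opening': 34.449, 'grip_force': 51.214, 'joint_positions': [-0.681, 0.091, 1.507, -0.0, 1.538, -1.32]}
[(0.92, [260.7, -409.8, -0.0]), (0.87, [480.3, -342.8, 56.7])]
15
[[0.015,0.017,-0.0,0.06,1],[0.016,0.016,-0.0,0.06,1],[0.017,0.015,-0.0,0.06,1],[0.018,0.014,-0.0,0.06,1],[0.019,0.013,-0.0,0.06,1]]
[[0.019,0.012,-0.0,0.06,1],[0.02,0.01,-0.0,0.06,1],[0.021,0.009,-0.0,0.06,1],[0.021,0.008,-0.0,0.06,1],[0.022,0.007,-0.0,0.06,1]]
[[0.022,0.005,-0.0,0.06,1],[0.022,0.004,-0.0,0.06,1],[0.022,0.003,-0.0,0.06,1],[0.023,0.001,-0.0,0.06,1],[0.022,0.001,-0.0,0.069,1]]
end [548.2 -12.8  96.8] 74.5
```

>>> drive_tool(
  deltas=[
    [0.015, 0.017, 0, 0.06, 1],
    [0.016, 0.016, 0, 0.06, 1],
    [0.017, 0.015, 0, 0.06, 1],
    [0.018, 0.014, 0, 0.06, 1],
    [0.019, 0.013, 0, 0.06, 1],
  ],
)

```text
t: 15.4
eef_pos: [501.9, -232.2, 95.1]
eef_rot: [-3.139, -0.002, 1.906]
ft_force: [-0.4, -0.3, -0.2]
opening: 34.3
grip_force: 51.2
```

>>> drive_tool(
  deltas=[
    [0.019, 0.012, 0, 0.06, 1],
    [0.02, 0.01, 0, 0.06, 1],
    [0.021, 0.009, 0, 0.06, 1],
    [0.021, 0.008, 0, 0.06, 1],
    [0.022, 0.007, 0, 0.06, 1],
  ],
)

```text
t: 15.82
eef_pos: [524.6, -121.3, 95.2]
eef_rot: [-3.139, -0.001, 1.607]
ft_force: [0.7, 0.5, -1.3]
opening: 34.6
grip_force: 51.3
```

>>> drive_tool(
  deltas=[
    [0.022, 0.005, 0, 0.06, 1],
    [0.022, 0.004, 0, 0.06, 1],
    [0.022, 0.003, 0, 0.06, 1],
    [0.023, 0.001, 0, 0.06, 1],
    [0.022, 0.001, 0, 0.069, 1],
  ],
)

```text
t: 16.23
eef_pos: [547.4, -11.6, 95.2]
eef_rot: [-3.138, 0.001, 1.298]
ft_force: [0.7, -0.1, -1.3]
opening: 34.6
grip_force: 51.3
```

>>> drive_tool(
  deltas=[
    [0, 0, 0, 0, 1],
    [0, 0, 0, 0, 1],
    [0, 0, 0, 0, 1],
    [0, 0, 0, 0, 1],
    [0, 0, 0, 0, 1],
  ],
)

```text
t: 16.65
eef_pos: [548.1, -13.8, 96.9]
eef_rot: [-3.141, 0.0, 1.3]
ft_force: [0.7, 0.6, -0.8]
opening: 34.3
grip_force: 51.2
```

```bash
python3 - <<'E'
from fit import *
from plan import plan
b=shot('top','t3.png');a=shot('scene','s3.png')
for c in(('top','scene'),('top',)):fit('bar',[547,-13,45],(36,180,30),bot.observe()['eef_pos'][2]-45.5,[-.27],c)
st()
plan([(547.8,-12.6,59,74.5,5,1)])
E
```

```text
bar ['top', 'scene'] 1.826 [547.403, -10.354, -0.291] yawdeg -16.7
bar ['top'] 3.194 [545.257, -6.403, -0.283] yawdeg -16.2
{'t': 16.9, 'eef_pos': [548.354, -13.26, 97.339], 'eef_rot': [3.141, 0.0, 1.3], 'ft_force': [-0.659, 0.477, -1.326], 'opening': 34.414, 'grip_force': 51.207, 'joint_positions': [-0.086, -0.02, 1.626, -0.0, 1.535, 0.184]}
5
[[0.0,-0.0,0.008,-0.0,1],[0.0,-0.0,0.008,-0.0,1],[0.0,-0.0,0.007,-0.0,1],[0.0,-0.0,0.008,-0.0,1],[0.0,-0.001,0.007,-0.0,1]]
end [547.4 -13.   59.3] 74.5
```

>>> drive_tool(
  deltas=[
    [0, 0, 0.015, 0, 1],
    [0, 0, 0.015, 0, 1],
    [0, 0, 0.008, 0, 1],
    [0, 0, 0, 0, 1],
    [0, 0, 0, 0, 1],
  ],
)

```text
t: 17.32
eef_pos: [548.2, -12.9, 59.2]
eef_rot: [-3.141, 0.0, 1.301]
ft_force: [0.1, 0.6, -0.5]
opening: 34.6
grip_force: 52.8
```

>>> drive_tool(
  deltas=[
    [0, 0, 0.001, 0, 1],
    [0, 0, 0.001, 0, 1],
    [0, 0, 0, 0, 1],
    [0, 0, 0, 0, 1],
    [0, 0, 0, 0, 1],
  ],
)

```text
t: 17.73
eef_pos: [548.5, -12.8, 57.5]
eef_rot: [3.141, -0.0, 1.301]
ft_force: [-0.2, -0.8, -0.8]
opening: 34.4
grip_force: 52.8
```

>>> drive_tool(
  deltas=[
    [0, 0.004, 0, 0, 1],
    [0, 0.004, 0, 0, 1],
    [0, 0.002, 0, 0, 1],
    [0, 0.001, 0, 0, 1],
    [0, 0, 0, 0, 1],
  ],
)

```text
t: 18.15
eef_pos: [559.3, -15.9, 57.2]
eef_rot: [-3.142, 0.0, 1.301]
ft_force: [-0.3, -0.2, -1.4]
opening: 34.3
grip_force: 52.8
```

>>> drive_tool(
  deltas=[
    [0, 0.001, 0.001, 0, 1],
    [0, 0.001, 0, 0, 1],
    [0, 0, 0, 0, 1],
    [0, 0, 0, 0, 1],
    [0, 0, 0, 0, 1],
  ],
)

```text
t: 18.57
eef_pos: [560.8, -16.2, 56.8]
eef_rot: [3.142, -0.0, 1.301]
ft_force: [-4.1, 1.0, 6.4]
opening: 34.8
grip_force: 53.5
```

>>> drive_tool(
  deltas=[
    [0, 0.001, 0.001, 0, 1],
    [0, 0.001, 0, 0, 1],
    [0, 0, 0, 0, 1],
    [0, 0, 0, 0, 1],
    [0, 0, 0, 0, 1],
  ],
)

```text
t: 18.98
eef_pos: [562.1, -16.5, 56.8]
eef_rot: [-3.14, -0.0, 1.301]
ft_force: [-10.0, 2.1, 12.4]
opening: 34.4
grip_force: 54.2
```

>>> drive_tool(
  deltas=[
    [0, 0.001, 0, 0, 1],
    [0, 0.001, 0, 0, 1],
    [0, 0, 0, 0, 1],
    [0, 0, 0, 0, 1],
    [0, 0, 0, 0, 1],
  ],
)

```text
t: 19.4
eef_pos: [562.3, -16.5, 56.8]
eef_rot: [-3.135, 0.0, 1.301]
ft_force: [-18.5, 3.4, 17.6]
opening: 34.4
grip_force: 54.8
```

>>> drive_tool(
  deltas=[
    [0, -0.001, -0.001, 0, 1],
    [0.004, 0, 0, 0, 1],
    [0.004, 0, 0, 0, 1],
    [0, 0, 0, 0, 1],
    [0, 0, 0, 0, 1],
  ],
)

```text
t: 19.82
eef_pos: [563.2, -12.6, 56.8]
eef_rot: [-3.137, 0.008, 1.299]
ft_force: [-15.6, -10.3, 12.4]
opening: 34.2
grip_force: 54.3
```

>>> drive_tool(
  deltas=[
    [0.001, 0, 0, 0, 1],
    [0.001, 0, 0, 0, 1],
    [0.001, 0, 0, 0, 1],
    [0, 0, 0, 0, 1],
    [0, 0, 0, 0, 1],
  ],
)

```text
t: 20.23
eef_pos: [563.8, -10.7, 56.8]
eef_rot: [-3.136, 0.01, 1.299]
ft_force: [-18.0, -13.1, 13.1]
opening: 34.7
grip_force: 54.3
```

>>> drive_tool(
  deltas=[
    [0.001, 0, 0, 0, 1],
    [0.001, 0, 0, 0, 1],
    [0, 0, 0, 0, 1],
    [0, 0, 0, 0, 1],
    [0, 0, 0, 0, 1],
  ],
)

```text
t: 20.65
eef_pos: [564.1, -9.5, 56.8]
eef_rot: [-3.136, 0.011, 1.298]
ft_force: [-18.5, -16.9, 13.6]
opening: 34.4
grip_force: 54.4
```

>>> drive_tool(
  deltas=[
    [0, -0.001, -0.002, 0, 1],
    [0, 0, 0, 0, 1],
    [0, 0, 0, 0, 1],
    [0, 0, 0, 0, 1],
    [0, 0, 0, 0, 1],
  ],
)

```text
t: 21.07
eef_pos: [564.0, -9.3, 57.7]
eef_rot: [-3.138, 0.01, 1.298]
ft_force: [-11.2, -16.8, 5.2]
opening: 34.6
grip_force: 53.5
```

```bash
python3 - <<'E'
from h import *
b=shot('top','t4.png');a=shot('scene','s4.png'); st()
A=cv2.resize(a[190:280,200:340],(800,514),interpolation=cv2.INTER_CUBIC); cv2.imwrite('pics/c4.png',A[:,:,::-1])
E
```

```text
{'t': 21.167, 'eef_pos': [564.049, -9.327, 57.706], 'eef_rot': [-3.138, 0.01, 1.298], 'ft_force': [-11.336, -15.426, 6.052], 'opening': 34.611, 'grip_force': 53.532, 'joint_positions': [-0.071, 0.054, 1.624, -0.01, 1.469, 0.202]}
```

View pics/c4.png

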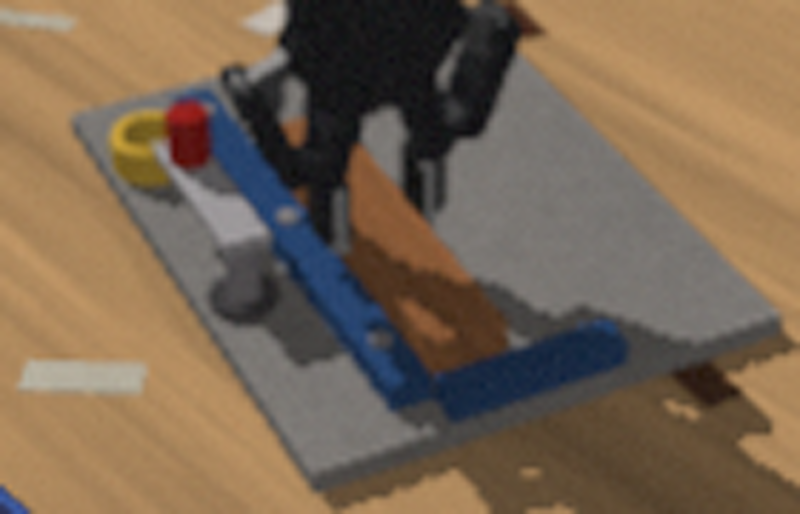

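The crop shows the bar on the bed, along the fence, with its end at the end stop around crop (460,365). The force on the end stop persists. I'll release it, then nudge it flush with closed fingers.

>>> drive_tool(
  deltas=[
    [0, 0, 0, 0, -0.2],
    [0, 0, 0, 0, -0.2],
    [0, 0, 0, 0, -0.2],
    [0, 0, -0.025, 0, -0.2],
    [0, 0, -0.035, 0, -0.2],
  ],
)

```text
t: 21.58
eef_pos: [564.3, -3.7, 114.4]
eef_rot: [-3.134, 0.001, 1.301]
ft_force: [0.7, -0.1, -0.3]
opening: 51.3
grip_force: 0.0
```

>>> drive_tool(
  deltas=[
    [0, -0.015, -0.01, 0, 1],
    [0, -0.015, 0, 0, 1],
    [0, -0.015, 0, 0, 1],
    [0, 0, 0, 0, 1],
    [0, 0, 0, 0, 1],
  ],
  grip_force=30,
)

```text
t: 22.0
eef_pos: [523.2, 8.2, 128.5]
eef_rot: [3.14, -0.001, 1.302]
ft_force: [-0.5, -0.5, -0.8]
opening: 0.1
grip_force: 0.0
```

```bash
python3 - <<'E'
from fit import *
b=shot('top','t5.png');a=shot('scene','s5.png'); st()
for c in(('top','scene'),('top',),('scene',)): fit('bar',[564,-6,20],(36,180,30),12,[-.27],c)
print(loc('top','bar')[:3],loc('scene','bar')[:3])
A=cv2.resize(a[190:280,200:340],(800,514),interpolation=cv2.INTER_CUBIC)
B=cv2.resize(b[145:235,230:360],(780,540),interpolation=cv2.INTER_CUBIC)
cv2.imwrite('pics/c5.png',A[:,:,::-1]);cv2.imwrite('pics/c5t.png',B[:,:,::-1])
E
```

```text
{'t': 22.1, 'eef_pos': [523.493, 7.789, 128.198], 'eef_rot': [3.141, -0.0, 1.301], 'ft_force': [-0.333, -0.796, -0.259], 'opening': 0.235, 'grip_force': 0.0, 'joint_positions': [-0.05, -0.103, 1.651, 0.0, 1.593, 0.22]}
bar ['scene'] 0.376 [558.11, -21.945, -0.28] yawdeg -16.1
bar [] nan [564.0, -6.0, -0.27] yawdeg -15.5
bar ['scene'] 0.376 [558.11, -21.945, -0.28] yawdeg -16.1
[(0.83, [259.6, -410.8, 0.8]), (0.74, [658.7, 478.1, -6.1])] [(0.92, [568.4, -5.9, 11.0]), (0.64, [257.3, -410.2, -1.1])]fit.py:31: RuntimeWarning: invalid value encountered in scalar divide
  out.append((r.fun/len(ms),r.x))
```

View pics/c5.png

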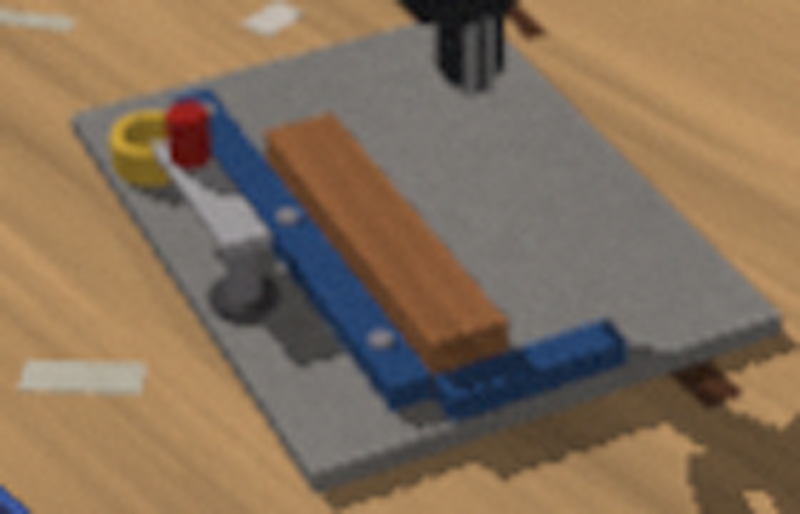

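The bar looks flush or nearly so on both stops: its end is at crop (465,350) and its side runs along the fence. Now a side push, then an end push, with closed fingertips.

>>> drive_tool(
  deltas=[
    [0, 0, 0.03, 0, 1],
    [0, 0, 0.03, 0, 1],
    [0, 0, 0.02, 0, 1],
    [0, 0, 0.003, 0, 1],
    [0, 0, 0, 0, 1],
  ],
)

```text
t: 22.82
eef_pos: [521.9, 7.7, 43.7]
eef_rot: [-3.138, 0.001, 1.301]
ft_force: [0.2, 0.0, 0.2]
opening: -0.0
grip_force: 0.0
```

>>> drive_tool(
  deltas=[
    [0, 0.003, 0, 0, 1],
    [0, 0.003, 0, 0, 1],
    [0, 0.001, 0, 0, 1],
    [0, 0.001, 0, 0, 1],
    [0, 0, 0, 0, 1],
  ],
)

```text
t: 23.23
eef_pos: [531.4, 5.4, 46.3]
eef_rot: [3.14, -0.0, 1.301]
ft_force: [0.1, 1.1, 0.0]
opening: 0.0
grip_force: 0.0
```

>>> drive_tool(
  deltas=[
    [0, 0.001, 0, 0, 1],
    [0, 0.001, 0, 0, 1],
    [0, 0.001, 0, 0, 1],
    [0, 0, 0, 0, 1],
    [0, 0, 0, 0, 1],
  ],
)

```text
t: 23.65
eef_pos: [533.5, 4.8, 45.2]
eef_rot: [-3.141, 0.0, 1.301]
ft_force: [0.6, -0.3, 0.5]
opening: -0.3
grip_force: 0.0
```

>>> drive_tool(
  deltas=[
    [0, 0.001, 0, 0, 1],
    [0, 0.001, 0, 0, 1],
    [0, 0.001, 0, 0, 1],
    [0, 0, 0, 0, 1],
    [0, 0, 0, 0, 1],
  ],
)

```text
t: 24.07
eef_pos: [534.9, 4.4, 45.2]
eef_rot: [-3.137, 0.0, 1.301]
ft_force: [-7.8, 1.8, 4.3]
opening: 0.0
grip_force: 4.2
```

>>> drive_tool(
  deltas=[
    [0, 0.001, 0, 0, 1],
    [0, 0.001, 0, 0, 1],
    [0, 0, 0, 0, 1],
    [0, 0, 0, 0, 1],
    [0, 0, 0, 0, 1],
  ],
)

```text
t: 24.48
eef_pos: [535.1, 4.3, 45.2]
eef_rot: [-3.133, 0.001, 1.301]
ft_force: [-17.1, 3.1, 10.8]
opening: -0.1
grip_force: 8.7
```

>>> drive_tool(
  deltas=[
    [0, -0.01, 0, 0, 1],
    [-0.015, -0.01, 0, 0, 1],
    [-0.035, 0, 0, 0, 1],
    [-0.035, 0, 0, 0, 1],
    [-0.029, 0, 0, 0, 1],
  ],
)

```text
t: 24.9
eef_pos: [488.1, -102.5, 45.4]
eef_rot: [3.141, 0.001, 1.302]
ft_force: [0.4, -0.8, -0.3]
opening: 0.1
grip_force: 0.0
```

>>> drive_tool(
  deltas=[
    [0, 0.025, 0, 0, 1],
    [0, 0.025, 0, 0, 1],
    [0, 0, 0, 0, 1],
    [0, 0, 0, 0, 1],
    [0, 0, 0, 0, 1],
  ],
)

```text
t: 25.32
eef_pos: [536.4, -114.2, 44.9]
eef_rot: [-3.14, 0.0, 1.301]
ft_force: [-0.0, -0.9, 0.6]
opening: 0.1
grip_force: 0.0
```

>>> drive_tool(
  deltas=[
    [0.003, -0.005, 0, 0, 1],
    [0.003, 0, 0, 0, 1],
    [0.002, 0, 0, 0, 1],
    [0, 0, 0, 0, 1],
    [0, 0, 0, 0, 1],
  ],
)

```text
t: 25.73
eef_pos: [534.1, -105.0, 45.5]
eef_rot: [3.141, 0.0, 1.302]
ft_force: [-0.7, -0.4, -1.2]
opening: 0.2
grip_force: 0.0
```

>>> drive_tool(
  deltas=[
    [0.001, 0, 0, 0, 1],
    [0.001, 0, 0, 0, 1],
    [0.001, 0, 0, 0, 1],
    [0, 0, 0, 0, 1],
    [0, 0, 0, 0, 1],
  ],
)

```text
t: 26.15
eef_pos: [534.6, -104.0, 45.5]
eef_rot: [-3.141, 0.003, 1.3]
ft_force: [-4.1, -5.1, 1.8]
opening: -0.1
grip_force: 3.0
```

>>> drive_tool(
  deltas=[
    [0.001, 0, 0, 0, 1],
    [0.001, 0, 0, 0, 1],
    [0.001, 0, 0, 0, 1],
    [0, 0, 0, 0, 1],
    [0, 0, 0, 0, 1],
  ],
)

```text
t: 26.57
eef_pos: [534.6, -103.8, 45.5]
eef_rot: [-3.141, 0.008, 1.299]
ft_force: [-6.2, -14.6, 2.7]
opening: 0.1
grip_force: 8.0
```

>>> drive_tool(
  deltas=[
    [-0.015, 0, 0, 0, 1],
    [0, -0.025, 0, 0, 1],
    [0, -0.02, 0, 0, 1],
    [0.035, 0, 0, 0, 1],
    [0.035, 0, 0, 0, 1],
  ],
)

```text
t: 26.98
eef_pos: [506.3, -35.0, 45.2]
eef_rot: [-3.142, -0.0, 1.296]
ft_force: [1.9, -0.5, 0.6]
opening: 0.0
grip_force: 0.0
```

>>> drive_tool(
  deltas=[
    [0.035, 0, 0, 0, 1],
    [0, 0, 0, 0, 1],
    [0, 0.008, 0, 0, 1],
    [0, 0.005, 0, 0, 1],
    [0, 0, 0, 0, 1],
  ],
)

```text
t: 27.4
eef_pos: [529.8, -5.5, 45.3]
eef_rot: [3.141, 0.0, 1.3]
ft_force: [0.8, 0.2, 0.4]
opening: 0.1
grip_force: 0.0
```

>>> drive_tool(
  deltas=[
    [0, 0.002, 0, 0, 1],
    [0, 0.001, 0, 0, 1],
    [0, 0.001, 0, 0, 1],
    [0, 0, 0, 0, 1],
    [0, 0, 0, 0, 1],
  ],
)

```text
t: 27.82
eef_pos: [532.0, -6.2, 45.1]
eef_rot: [-3.14, 0.001, 1.3]
ft_force: [-5.9, -1.2, 1.9]
opening: -0.5
grip_force: 2.2
```

>>> drive_tool(
  deltas=[
    [0, 0.001, 0, 0, 1],
    [0, 0.001, 0, 0, 1],
    [0, 0.001, 0, 0, 1],
    [0, 0, 0, 0, 1],
    [0, 0, 0, 0, 1],
  ],
)

```text
t: 28.23
eef_pos: [532.2, -6.3, 45.1]
eef_rot: [-3.133, 0.002, 1.3]
ft_force: [-17.9, 0.4, 10.0]
opening: -0.2
grip_force: 8.9
```

>>> drive_tool(
  deltas=[
    [0, -0.02, 0, 0, 1],
    [0, 0, -0.035, 0, 1],
    [0, 0, -0.035, 0, 1],
    [0, 0, -0.035, 0, -0.1],
    [0, 0, 0, 0, -0.1],
  ],
)

```text
t: 28.65
eef_pos: [519.5, -1.2, 159.0]
eef_rot: [3.128, -0.003, 1.301]
ft_force: [1.8, -0.7, 1.0]
opening: 23.5
grip_force: 0.0
```

```bash
python3 - <<'E'
from plan import *
plan([(606.5,-91,140,74.5,4,-.1)])
E
```

```text
4
[[-0.016,0.027,0.005,0.0,-0.1],[-0.016,0.027,0.005,0.0,-0.1],[-0.016,0.027,0.005,0.0,-0.1],[-0.015,0.027,0.004,0.0,-0.1]]
end [606.8 -90.7 140. ] 74.5
```

>>> drive_tool(
  deltas=[
    [-0.016, 0.027, 0.005, 0, -0.1],
    [-0.016, 0.027, 0.005, 0, -0.1],
    [-0.016, 0.027, 0.005, 0, -0.1],
    [-0.015, 0.027, 0, 0, -0.1],
    [0, 0, 0, 0, -0.1],
  ],
)

```text
t: 29.07
eef_pos: [605.7, -94.3, 133.0]
eef_rot: [-3.141, 0.001, 1.297]
ft_force: [0.5, 0.5, 0.1]
opening: 47.1
grip_force: 0.0
```

>>> drive_tool(
  deltas=[
    [0, 0, 0, 0, -0.1],
    [0, 0, 0, 0, -0.1],
    [0, 0, 0, 0, -0.1],
    [0, 0, 0, 0, -0.1],
    [0, 0, 0, 0, -0.1],
  ],
)

```text
t: 29.48
eef_pos: [603.5, -89.6, 136.0]
eef_rot: [3.14, -0.0, 1.302]
ft_force: [-0.0, 0.3, 0.0]
opening: 46.7
grip_force: 0.0
```

```bash
python3 - <<'E'
from plan import *
a=shot('scene','s6.png')
st()
A=cv2.resize(a[150:280,180:340],(800,650),interpolation=cv2.INTER_CUBIC)[:600]; cv2.imwrite('pics/c6.png',A[:,:,::-1])
print(loc('scene','keeper_knob')[:2],loc('scene','keeper_pivot')[:2])
plan([(606.5,-91,82,74.5,3,-.1)])
E
```

```text
{'t': 29.533, 'eef_pos': [603.512, -89.744, 135.98], 'eef_rot': [3.141, -0.0, 1.302], 'ft_force': [0.384, 0.381, 0.483], 'opening': 46.74, 'grip_force': 0.0, 'joint_positions': [-0.203, 0.127, 1.405, 0.0, 1.609, 0.066]}
[(0.56, [605.5, -88.5, 63.8])] [(0.72, [623.1, -36.8, 53.9])]
3
[[-0.0,0.001,0.018,0.0,-0.1],[-0.0,0.001,0.018,0.0,-0.1],[-0.0,0.001,0.018,0.001,-0.1]]
end [606.5 -90.7  81.8] 74.5
```

View pics/c6.png

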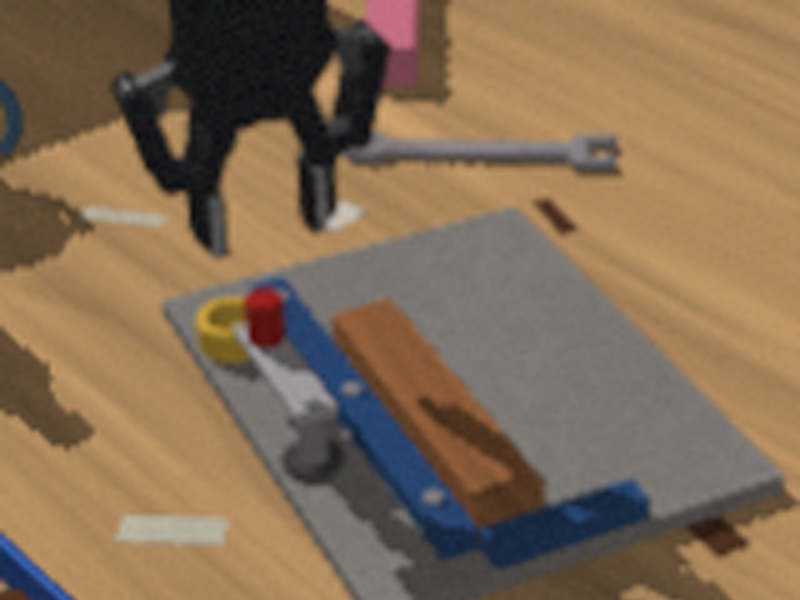

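The fingers straddle the red knob at crop (265,315), and the bar sits in the corner at (515,505). Now I'll lower onto the knob and cage it.

>>> drive_tool(
  deltas=[
    [0, 0.002, 0.025, 0, -0.1],
    [0, 0, 0.02, 0, -0.1],
    [0, 0, 0.009, 0, -0.1],
    [0, 0, 0, 0, -0.1],
    [0, 0, 0, 0, -0.1],
  ],
  grip_force=20,
)

```text
t: 30.05
eef_pos: [605.4, -90.8, 81.2]
eef_rot: [-3.141, 0.0, 1.301]
ft_force: [0.3, 0.4, -0.4]
opening: 47.0
grip_force: 0.0
```

>>> drive_tool(
  deltas=[
    [0, 0, 0, 0, 0.35],
    [0, 0, 0, 0, 0.35],
    [0, 0, 0, 0, 0.35],
    [0, 0, 0, 0, 0.35],
    [0, 0, 0, 0, 0.35],
  ],
)

```text
t: 30.47
eef_pos: [605.9, -91.0, 82.0]
eef_rot: [3.141, -0.0, 1.301]
ft_force: [1.0, 0.4, 0.3]
opening: 27.8
grip_force: 0.0
```

```bash
python3 - <<'E'
from plan import *
st()
p=bot.observe()['eef_pos']; z=p[2]
w=[]
for k in range(1,21):
    th=k*4.9; u=np.radians(254.5-th); w.append((621.5+58*np.cos(u),-36+58*np.sin(u),z,74.5-th,1,.35))
plan(w)
E
```

```text
{'t': 30.467, 'eef_pos': [605.883, -90.991, 81.952], 'eef_rot': [3.141, -0.0, 1.301], 'ft_force': [1.026, 0.411, 0.304], 'opening': 27.777, 'grip_force': 0.0, 'joint_positions': [-0.205, 0.159, 1.467, -0.0, 1.515, 0.065]}
20
[[-0.001,-0.005,-0.0,0.086,0.35],[0.001,-0.005,-0.0,0.086,0.35],[-0.0,-0.005,-0.0,0.085,0.35],[0.0,-0.004,-0.0,0.086,0.35],[0.0,-0.005,-0.0,0.085,0.35]]
[[0.0,-0.005,-0.0,0.086,0.35],[0.001,-0.005,-0.0,0.085,0.35],[-0.0,-0.005,-0.0,0.086,0.35],[0.0,-0.005,-0.0,0.085,0.35],[0.0,-0.005,-0.0,0.086,0.35]]
[[0.0,-0.005,-0.0,0.085,0.35],[0.001,-0.005,-0.0,0.086,0.35],[-0.0,-0.005,-0.0,0.085,0.35],[-0.0,-0.005,-0.0,0.086,0.35],[0.0,-0.005,-0.0,0.085,0.35]]
[[0.0,-0.005,-0.0,0.086,0.35],[0.001,-0.005,-0.0,0.085,0.35],[-0.0,-0.005,-0.0,0.086,0.35],[0.0,-0.005,-0.0,0.085,0.35],[0.0,-0.005,-0.0,0.086,0.35]]
end [568.1 -12.5  82. ] -23.5
```

>>> drive_tool(
  deltas=[
    [-0.001, -0.005, 0, 0.085, 0.35],
    [0.001, -0.005, 0, 0.085, 0.35],
    [0, -0.005, 0, 0.085, 0.35],
    [0, -0.005, 0, 0.085, 0.35],
    [0, -0.005, 0, 0.085, 0.35],
  ],
)

```text
t: 30.88
eef_pos: [583.5, -80.4, 81.7]
eef_rot: [3.14, -0.001, 0.871]
ft_force: [1.6, 0.9, -0.1]
opening: 27.8
grip_force: 0.6
```

>>> drive_tool(
  deltas=[
    [0, -0.005, 0, 0.085, 0.35],
    [0.001, -0.005, 0, 0.085, 0.35],
    [0, -0.005, 0, 0.085, 0.35],
    [0, -0.005, 0, 0.085, 0.35],
    [0, -0.005, 0, 0.085, 0.35],
  ],
)

```text
t: 31.3
eef_pos: [568.1, -60.9, 81.7]
eef_rot: [3.141, -0.001, 0.446]
ft_force: [0.8, -0.9, -0.2]
opening: 27.8
grip_force: 0.6
```

>>> drive_tool(
  deltas=[
    [0, -0.005, 0, 0.085, 0.35],
    [0.001, -0.005, 0, 0.085, 0.35],
    [0, -0.005, 0, 0.085, 0.35],
    [0, -0.005, 0, 0.085, 0.35],
    [0, -0.005, 0, 0.085, 0.35],
  ],
)

```text
t: 31.72
eef_pos: [562.1, -36.8, 81.7]
eef_rot: [3.141, -0.001, 0.021]
ft_force: [1.5, -0.8, -1.0]
opening: 27.6
grip_force: 0.6
```

```bash
python3 - <<'E'
from plan import *
bot.capture('scene'); bot.capture('top')
st(); print(loc('scene','keeper_knob')[:2],loc('top','keeper_knob')[:2])
E
```

```text
{'t': 31.817, 'eef_pos': [561.947, -36.175, 81.601], 'eef_rot': [-3.142, -0.0, 0.026], 'ft_force': [-0.51, -0.155, -0.369], 'opening': 27.987, 'grip_force': 0.0, 'joint_positions': [-0.125, 0.029, 1.606, 0.0, 1.507, 1.421]}
[(0.57, [564.8, -38.6, 66.4])] []
```

>>> drive_tool(
  deltas=[
    [0, -0.005, 0, 0.085, 0.35],
    [0.001, -0.005, 0, 0.085, 0.35],
    [0, -0.005, 0, 0.085, 0.35],
    [0, -0.002, 0, 0.04, 0.35],
    [0, 0, 0, 0, 0.35],
  ],
)

```text
t: 32.33
eef_pos: [564.2, -19.8, 81.2]
eef_rot: [3.141, 0.0, -0.268]
ft_force: [0.2, -0.3, -0.0]
opening: 27.5
grip_force: 0.0
```

>>> drive_tool(
  deltas=[
    [0, -0.001, 0, 0, 0.35],
    [0, -0.001, 0, 0, 0.35],
    [0, -0.001, 0, 0, 0.35],
    [0, 0, 0, 0, 0.35],
    [0, 0, 0, 0, 0.35],
  ],
)

```text
t: 32.75
eef_pos: [565.0, -16.9, 81.2]
eef_rot: [3.142, 0.0, -0.269]
ft_force: [-1.1, -1.3, -0.3]
opening: 27.4
grip_force: 0.6
```

>>> drive_tool(
  deltas=[
    [0, -0.001, 0, 0, 0.35],
    [0, -0.001, 0, 0, 0.35],
    [0, -0.001, 0, 0, 0.35],
    [0, 0, 0, 0, 0.35],
    [0, 0, 0, 0, 0.35],
  ],
)

```text
t: 33.17
eef_pos: [565.7, -14.1, 81.2]
eef_rot: [3.141, 0.0, -0.269]
ft_force: [-2.5, -1.8, 0.0]
opening: 27.7
grip_force: 1.2
```

>>> drive_tool(
  deltas=[
    [0, -0.001, 0, 0, 0.35],
    [0, -0.001, 0, 0, 0.35],
    [0, 0, 0, 0, 0.35],
    [0, 0, 0, 0, 0.35],
    [0, 0, 0, 0, 0.35],
  ],
)

```text
t: 33.58
eef_pos: [565.8, -13.8, 81.1]
eef_rot: [3.138, 0.001, -0.27]
ft_force: [-3.2, -7.8, 1.3]
opening: 27.7
grip_force: 4.3
```

>>> drive_tool(
  deltas=[
    [0, -0.001, 0, 0, 0.35],
    [0, -0.001, 0, 0, 0.35],
    [0, 0, 0, 0, 0.35],
    [0, 0, 0, 0, 0.35],
    [0, 0, 0, 0, 0.35],
  ],
)

```text
t: 34.0
eef_pos: [565.9, -13.6, 81.1]
eef_rot: [3.135, 0.001, -0.272]
ft_force: [-5.6, -13.3, 0.9]
opening: 28.0
grip_force: 7.2
```

>>> drive_tool(
  deltas=[
    [0, 0.006, 0, 0, 0.35],
    [0, 0, 0, 0, 0.2],
    [0, 0, 0, 0, 0.0],
    [0, 0, 0, 0, -0.1],
    [0, 0, 0, 0, -0.1],
  ],
)

```text
t: 34.42
eef_pos: [565.6, -15.3, 81.5]
eef_rot: [-3.141, -0.0, -0.269]
ft_force: [-0.6, -0.2, -0.6]
opening: 47.2
grip_force: 0.0
```

>>> drive_tool(
  deltas=[
    [0, 0, -0.03, 0, -0.1],
    [0, 0, -0.035, 0, -0.1],
    [0, 0, -0.035, 0, -0.1],
    [-0.035, 0, -0.03, 0, -0.1],
    [-0.035, 0, -0.03, 0, -0.1],
  ],
)

```text
t: 34.83
eef_pos: [504.2, 1.3, 236.4]
eef_rot: [-3.141, 0.001, -0.269]
ft_force: [0.0, 0.1, 0.7]
opening: 47.1
grip_force: 0.0
```

>>> drive_tool(
  deltas=[
    [-0.035, 0, 0, 0, -0.1],
    [-0.035, 0, 0, 0, -0.1],
    [-0.03, 0, 0, 0, -0.1],
    [0, 0, 0, 0, -0.1],
    [0, 0, 0, 0, -0.1],
  ],
)

```text
t: 35.25
eef_pos: [407.4, 28.2, 236.4]
eef_rot: [-3.141, -0.003, -0.268]
ft_force: [0.7, 0.4, 1.4]
opening: 46.7
grip_force: 0.0
```

```bash
python3 - <<'E'
from fit import *
a=shot('scene','s7.png');b=shot('top','t7.png'); st()
print(loc('scene','keeper_knob')[:1],loc('top','keeper_knob')[:1])
for t in('tape','glue','jar','mug','offcut_dark','offcut_pale'): print(t,loc('scene',t)[:1])
A=cv2.resize(a[190:280,200:340],(800,514),interpolation=cv2.INTER_CUBIC); cv2.imwrite('pics/c7.png',A[:,:,::-1])
E
```

```text
{'t': 35.35, 'eef_pos': [408.379, 27.681, 235.722], 'eef_rot': [-3.141, -0.001, -0.269], 'ft_force': [1.192, 0.265, -0.606], 'opening': 47.092, 'grip_force': 0.0, 'joint_positions': [-0.016, -0.433, 1.733, 0.0, 1.841, 1.824]}
[(0.72, [567.0, -15.2, 64.9])] [(0.53, [568.2, -18.4, 64.5])]
tape [(0.57, [590.5, -149.1, 7.1])]
glue [(0.73, [700.3, -331.3, 0.1])]
jar [(0.91, [685.8, 312.9, 1.1])]
mug []
offcut_dark [(0.52, [508.2, 369.5, 6.1])]
offcut_pale [(0.82, [473.7, 356.9, 20.7])]
```

View pics/c7.png

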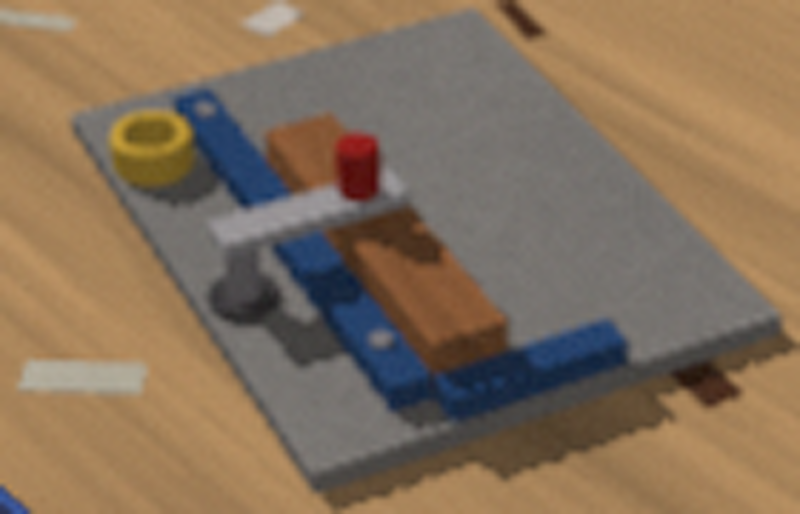

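The keeper arm lies square across the fence and the bar, with its knob at crop (358,165). The bar is in the corner at (465,350), and the tape has not moved.

```bash
python3 -c "
from workcell import bot
print(bot.hand_in())"
```

```text
the job is handed in; nothing more can be done
None
```

I've handed the job in, at about 35 s of robot time: both offcuts are in the bin, the bar is pushed against the fence and end stop, and the keeper is swung over it to its hard stop; the bystanders looked undisturbed, but the network missed the mug in the last check and I didn't re-check the tools up close.

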